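# Ratchet down the fry cutter's clamp

### The job

The hold-down clamp of the french-fry cutter is loose: its spindle stands up out of the ratchet wrench's head. Take the handle of the ratchet wrench that sits on it and swing it back and forth, clockwise (seen from above) to tighten and freely back, until the spindle is fully home, then let go. Leave the wrench on the can opener's clamp where it is.

Things in the scene. Friction and masses are not known exactly. Their poses are not given: they have to be found in the camera images.
- clamp: Loose fixed clamp: dark steel C-frame, 75 mm high, holding the aluminium fry cutter (blade grid, pusher, 125 mm high) on its +x side. Origin on the counter, on the vertical axis of nut and wrench. Its -x is the middle of the mounted wrench's swing, 0.75 rad each way up to stop pins. The 12 mm round spindle in the wrench's head stands 12 to 16 mm above the head; flush when tight.
- grip (a point): Middle of this clamp's ratchet wrench's black handle, a level bar 18 x 18 mm, 105 mm long, 140 mm from the clamp's axis, 96 mm above the counter (constant). x lies along the bar towards that axis, z up. Head 52 mm across, top at 111 mm. Clockwise from above turns the nut (about 5 N here); anticlockwise slips freely over 24 teeth, so up to 15 degrees of each tightening swing is idle.
- screw (a joint): Turn of this clamp's nut, rad, growing clockwise seen from above: 0 to 1 at the start, 4.2 when fully home (a solid stop). One radian lowers the spindle 3.8 mm. It stays where it is left.
- other_grip (a point): The same handle point on the identical wrench of the other clamp, which holds the can opener (an upright square steel bar with a crank, 190 mm high) and is already tight, its spindle flush. The two clamps stand side by side, in either order.

How it is judged:
At the end, for the whole second after the job is handed in: The nut of the fry cutter's clamp is home to within 0.4 rad (spindle within 1.5 mm of flush), and the other wrench's handle is within 30 mm of where it was (value of joint screw above 3.8 rad and distance of other_grip from where it was at the start of the episode below 0.03 m); the robot touches nothing.
It fails at once if the wrench on the can opener's clamp is swung (its handle point moved over 30 mm) (distance of other_grip from where it was at the start of the episode above 0.03 m).
It also fails if it takes over 72 s, if anything falls off the work surface, if the arm or the gripper's body presses on something with over 40 N, if the wrist force passes 120 N, or if a joint passes its speed limit or range.

### The arm

A 6-joint arm with a two-finger parallel gripper is mounted at the origin on the work surface. World frame = base frame: x ahead of the robot, y to its left, z up, the work surface at z = 0. Lengths are in m, angles in rad, forces in N, time in s.
With the tool pointing down it reaches from about 0.425 to 0.95 m from the base axis. Payload 3.5 kg.
Tool frame: the origin (TCP) lies on the centre line of the jaws, within the pads' length; the fingertips stand 14 mm ahead of it and the grasp point (between the pads) lies 5 mm behind it (tips_ahead is the distance from the TCP to the fingertips, in m); y points along the fingers, z is the direction in which the jaws open and shut, and the axes are right-handed (so a half turn about y gives the same grasp; the last joint's range is limited). The gripper opens to 85 mm and grips with 20 to 120 N. Pads are 22 mm wide; open, the fingers measure 114 mm over their backs; the gripper's body (76 mm by 85 mm) begins 54 mm behind the grasp point. The pads swing forward as they close: fully open they stand 13 mm farther back than shut.
Start: joints at [-1.263, 0.286, 1.577, -0, 1.279, -0.15], TCP at [0.298, -0.605, 0.245] pointing down, gripper open.
Joint ranges: [-2.77, 2.77], [-0.9, 2.22], [0.21, 2.48], [-1.53, 4.67], [0.24, 2.81], [-2.84, 2.84]. Speed limits (rad/s): [2.79, 2.79, 3.14, 3.14, 3.14, 3.14].

### API

Orientations are given as a unit quaternion [x, y, z, w].
In Python, from plant import get_state, read_camera, sign_off, tips_ahead gives the robot as it stands.
- The arm moves only by the tool send_rows, never from a script. Its argument "plan" is a list of rows, each a list of 2 entries, a list of its own where there are three numbers: the shift along the tool's x, y, z in units of 12 cm (1.0 is 12 cm), then the turn, a rotation vector about the tool's x, y, z in units of 360 degrees (1.0 is 360 degrees). In form: [[[tx, ty, tz], [rx, ry, rz]], ...]. A call has 1 to 12 rows; each row shifts and turns the commanded pose from where the row before left it, along the tool's axes as they then stand; what a row does not reach is not made up. A row lasts 1/10 s, in which the tool goes at most 50 mm and 8.59 degrees, less where a joint would pass 70% of its speed; a pose out of reach is approached as far as the arm can. A call with a number of a shift or a turn outside -1 to 1 is refused whole. A call with a gripper value outside its range is refused whole. "gripper" is the closure, from 0 (fully open) to 1 (shut), set as the call begins (left out, the last holds). The fingers move at their own pace and stop on an object; "grip_force" is the grip in N (left out, the last holds). Time passes only in rows, so rows that do not move let the fingers close. It gives the time, the measured TCP pose, the force and the opening at its end, in the units of the state.
- get_state(): the state, without advancing time (a new reading comes with each control period).
- read_camera(name): name is "scene" or "top" or "wrist"; returns a dict with "img" (420x560x3 uint8, blue, green, red), "fx", "fy", "cx", "cy" (pixels), "world_from_camera" (4x4, takes a point from camera to world coordinates); the wrist camera has in their place "mount" (4x4, takes a point from camera to tool coordinates, whose origin is the TCP and whose axes are the tool frame's). Camera axes: x right, y down, z forward; pixel columns grow to the right and rows downward; lengths in m; the calibration is good to about 2 mm. A picture is of the moment at which its call begins: read the wrist's pose just before it. There is no depth.
- sign_off(): hands the job in, once; it reports no verdict.
The state is a dict: "time": time; "qpos": joint angles; "dq": joint speeds; "joint_efforts": joint torques, N m; "eef_pos": TCP position; "tcp_rot": TCP orientation; "contact_force": force on the tool from outside, world axes, zero at the start; "wrist_torque": the same for the moment, N m; "opening": opening from 0.0 (shut) to 1.0 (fully open).
Only numpy, scipy, OpenCV 4.12 (cv2) and the standard library are available. Lean on these libraries where they do the work, as an engineer would, in place of code of your own. Each camera call takes 0.05 s, during which the arm holds its last target. There are 200 camera calls.

## Working session

There is one attempt and no reset: what is moved stays moved. The work goes in short steps, Python scripts to look and compute and a tool call to move; the robot and the scene stay as the last step left them, time stands still between calls to the robot, and variables do not carry over. Pictures are saved under pics/ and viewed, about 8 in all and at most 12, crops included, and the job is handed in when it is done.

Besides the shell and the picture viewer there is one more tool, called after "Call:" in YAML: its name, and indented under it one key for each argument. send_rows: Moves the arm, as the interface text tells. Its arguments: {"type":"object","properties":{"plan":{"type":"array"},"gripper":{"type":"number"},"grip_force":{"type":"number"}},"required":["plan"]}

```bash
mkdir -p pics; ls
python3 - <<'E'
from plant import *
import cv2,numpy as np
print(get_state())
a=read_camera("scene");b=read_camera("top")
for n,c in (("scene",a),("top",b)):
    cv2.imwrite(f"pics/{n}0.png",c["img"]); print(n,c["fx"],c["cx"],c["cy"],c["world_from_camera"])
E
```

```text
pics
{'time': 0.0, 'qpos': array([-1.26300160e+00,  2.87121295e-01,  1.57819282e+00, -4.06939778e-05,
        1.27860565e+00, -1.49981997e-01]), 'dq': array([-1.01529995e-03,  2.47097735e-05,  6.80948934e-04, -2.17416344e-04,
        8.62572218e-05, -1.07059695e-04]), 'joint_efforts': array([ 1.39141216e-04, -4.05980766e+01, -2.92626286e+01, -1.50518845e-04,
        5.89416522e-03,  8.02524660e-07]), 'eef_pos': array([ 0.29815444, -0.60487493,  0.24396817]), 'tcp_rot': array([-0.16052153,  0.68948259, -0.68784436,  0.16036436]), 'contact_force': array([0.70246817, 0.42518045, 0.60421817]), 'wrist_torque': array([ 0.04756791,  0.02490208, -0.00255417]), 'opening': 0.9994192104699905}
scene 432.92657862206437 281.6481332972154 216.85031700884122 [[-0.36243847  0.75149776 -0.55126171  0.94342935]
 [ 0.93187141  0.30231412 -0.20055387  0.13202013]
 [ 0.01593841 -0.58639346 -0.80986954  0.72575576]
 [ 0.          0.          0.          1.        ]]
top 464.7017726092439 275.2248172056327 202.6327684562211 [[-0.00107483 -0.99156472  0.1296081   0.4413349 ]
 [-0.99965991  0.00444244  0.02569674 -0.0183648 ]
 [-0.02605576 -0.12953641 -0.99123227  0.81997158]
 [ 0.          0.          0.          1.        ]]
```

View pics/scene0.png

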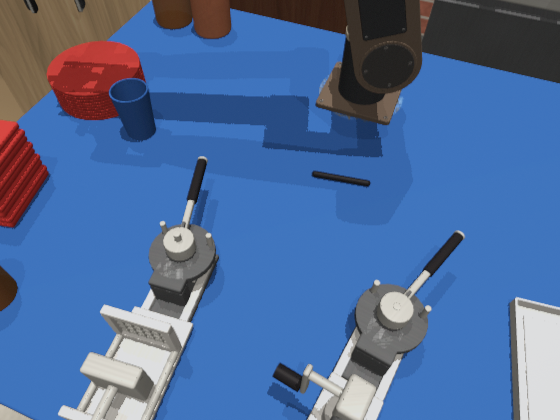

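View pics/top0.png

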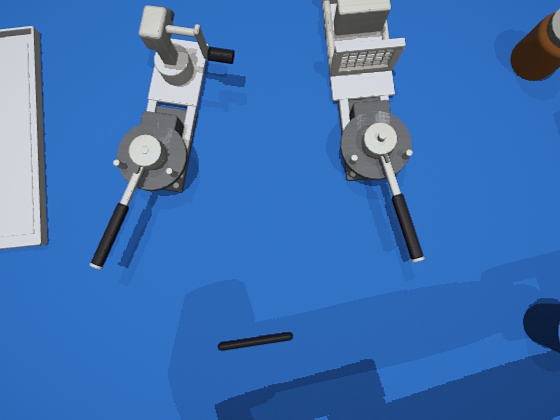

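The fry cutter's clamp is the right one in the top view: head (382,138), black handle from (397,196) to (417,258). In the scene view it is at the left: head (180,240), handle (193,200)–(203,160). The can opener is the other one.

```bash
cat > h.py <<'E'
import numpy as np,cv2
def ray(c,u,v):
    T=c["world_from_camera"];d=T[:3,:3]@[(u-c["cx"])/c["fx"],(v-c["cy"])/c["fy"],1]
    return T[:3,3],d/np.linalg.norm(d)
def onplane(c,u,v,z):
    o,d=ray(c,u,v);return o+d*(z-o[2])/d[2]
def tri(a,pa,b,pb):
    o1,d1=ray(a,*pa);o2,d2=ray(b,*pb)
    s=np.linalg.lstsq(np.c_[d1,-d2],o2-o1,rcond=None)[0]
    p,q=o1+s[0]*d1,o2+s[1]*d2
    return (p+q)/2,np.linalg.norm(p-q)
def bar(c,box):
    x0,y0,x1,y1=box
    m=(c["img"][y0:y1,x0:x1].max(2)<60).astype(np.uint8)
    n,l,st,ce=cv2.connectedComponentsWithStats(m);k=1+st[1:,4].argmax()
    p=np.argwhere(l==k)[:,::-1]+[x0,y0];r=cv2.minAreaRect(p.astype(np.float32))
    b=cv2.boxPoints(r);e=[np.linalg.norm(b[i]-b[i-1]) for i in range(4)];i=int(np.argmin(e[:2]))
    A,B=(b[i]+b[i-1])/2,(b[i-2]+b[i-3])/2
    return (A,B,st[k,4]) if A[1]<B[1] else (B,A,st[k,4])
E
python3 - <<'E'
from plant import *
from h import *
np.set_printoptions(precision=4,suppress=True)
a=read_camera("scene");b=read_camera("top")
for nm,bs,bt in (("fry",(175,150,215,215),(385,180,430,265)),("can",(415,225,470,280),(85,195,135,272))):
    A=bar(a,bs);B=bar(b,bt);print(nm,A,B)
    inner=tri(a,A[1],b,B[0]);outer=tri(a,A[0],b,B[1]);print("inner",inner,"outer",outer)
    m=(inner[0]+outer[0])/2;d=inner[0]-outer[0];print("mid",m,"len",np.linalg.norm(d),"yaw to axis",np.arctan2(d[1],d[0]),"axis",m+.14*d/np.linalg.norm(d))
def head(c,box):
    x0,y0,x1,y1=box
    i=c["img"][y0:y1,x0:x1].astype(int);m=((i.min(2)>140)).astype(np.uint8)
    n,l,st,ce=cv2.connectedComponentsWithStats(m);k=1+st[1:,4].argmax();print(st[k]);return ce[k]+[x0,y0]
print("pins top",[onplane(b,*p,.08) for p in ((354,158),(408,153))],"head",onplane(b,382,138,.111),"scene head", onplane(a,179,243,.111))
s=get_state();print(s["eef_pos"])
E
```

```text
fry (array([202.4357, 159.1162], dtype=float32), array([191.0166, 201.9378], dtype=float32), np.int32(391)) (array([396., 195.], dtype=float32), array([416.8, 257.4], dtype=float32), np.int32(542))
inner (array([ 0.547 , -0.1885,  0.0987]), np.float64(0.0010672160762506902)) outer (array([ 0.4502, -0.2144,  0.1066]), np.float64(0.0006100867833779563))
mid [ 0.4986 -0.2014  0.1027] len 0.1005339953797 yaw to axis 0.26147820262052834 axis [ 0.6334 -0.1654  0.0917]
can (array([459.5711, 234.4949], dtype=float32), array([426.3122, 272.8705], dtype=float32), np.int32(506)) (array([123.2578, 204.316 ], dtype=float32), array([ 96.1268, 264.6071], dtype=float32), np.int32(622))
inner (array([0.5341, 0.2393, 0.0995]), np.float64(0.0013402365055781296)) outer (array([0.4396, 0.278 , 0.1029]), np.float64(0.001405156233216391))
mid [0.4868 0.2586 0.1012] len 0.10210214030944555 yaw to axis -0.3881441418237482 axis [0.6163 0.2057 0.0966]
pins top [array([ 0.6104, -0.1269,  0.08  ]), array([ 0.6181, -0.214 ,  0.08  ])] head [ 0.6348 -0.1665  0.111 ] scene head [ 0.6394 -0.1599  0.111 ]
[ 0.2982 -0.6051  0.2444]
```

Run:
```python
from plant import *
from h import *
from scipy.spatial.transform import Rotation as R
np.set_printoptions(precision=4,suppress=True)
s=get_state();M=R.from_quat(s["tcp_rot"]).as_matrix();print(M)
yx=np.arctan2(M[1,0],M[0,0]);print("tool x yaw",yx)
for z in (.2,.091):
    d=np.array([.4995,-.2014,z])-s["eef_pos"];print("shift tool units",M.T@d/.12)
for t in (.2615,.2615-np.pi):print("yaw change deg",np.degrees(t-yx), "q6 est",)
```

```text
[[-0.8971 -0.0004  0.4419]
 [-0.4419  0.0015 -0.8971]
 [-0.0003 -1.     -0.0015]]
tool x yaw -2.683850041986172
shift tool units [-2.9912  0.3744 -2.2761]
shift tool units [-2.991   1.2827 -2.2747]
yaw change deg 168.75612659448745 q6 est
yaw change deg -11.243873405512538 q6 est
```

Call:
send_rows:
  plan:
    - [[-0.25,0,-0.19],[0,0,0]]
    - [[-0.25,0,-0.19],[0,0,0]]
    - [[-0.25,0,-0.19],[0,0,0]]
    - [[-0.25,0,-0.19],[0,0,0]]
    - [[-0.25,0,-0.19],[0,0,0]]
    - [[-0.25,0,-0.19],[0,0,0]]
    - [[-0.25,0,-0.19],[0,0,0]]
    - [[-0.25,0,-0.19],[0,0,0]]
    - [[-0.25,0,-0.19],[0,0,0]]
    - [[-0.25,0,-0.19],[0,0,0]]
    - [[-0.25,0,-0.19],[0,0,0]]
    - [[-0.25,0,-0.19],[0,0,0]]
  gripper: 0

```text
time: 1.4
eef_pos: [0.5007, -0.1994, 0.2453]
tcp_rot: [0.16, -0.689, 0.689, -0.16]
contact_force: [0.5, -0.9, -0.7]
opening: 1.002
```

Call:
send_rows:
  plan:
    - [[0,0,0],[0,0.016,0]]
    - [[0,0,0],[0,0.015,0]]
    - [[0,0,0],[0,0,0]]
    - [[0,0,0],[0,0,0]]

```text
time: 1.8
eef_pos: [0.5002, -0.2009, 0.2452]
tcp_rot: [-0.093, 0.701, -0.701, 0.093]
contact_force: [-0.0, 0.2, 0.4]
opening: 0.999
```

```bash
cat > w.py <<'E'
from plant import *
from h import *
from scipy.spatial.transform import Rotation as R
np.set_printoptions(precision=4,suppress=True)
def wrist():
    s=get_state();c=read_camera("wrist");T=np.eye(4);T[:3,:3]=R.from_quat(s["tcp_rot"]).as_matrix();T[:3,3]=s["eef_pos"]
    c["world_from_camera"]=T@c["mount"];return s,c,T
E
python3 - <<'E'
from w import *
s,c,T=wrist();print(s["eef_pos"],s["qpos"],T[:3,:3]);print(c["mount"],c["fx"])
cv2.imwrite("pics/w1.png",c["img"])
E
```

```text
[ 0.5002 -0.2009  0.2452] [-0.5702 -0.0139  1.9105 -0.      1.2452  0.7357] [[-0.9651 -0.0002  0.2618]
 [-0.2618  0.0001 -0.9651]
 [ 0.0002 -1.     -0.0002]]
[[ 0.001   0.9546  0.298  -0.076 ]
 [ 0.     -0.298   0.9546 -0.1284]
 [ 1.     -0.0009 -0.0003  0.0005]
 [ 0.      0.      0.      1.    ]] 329.50784360972426
```

View pics/w1.png

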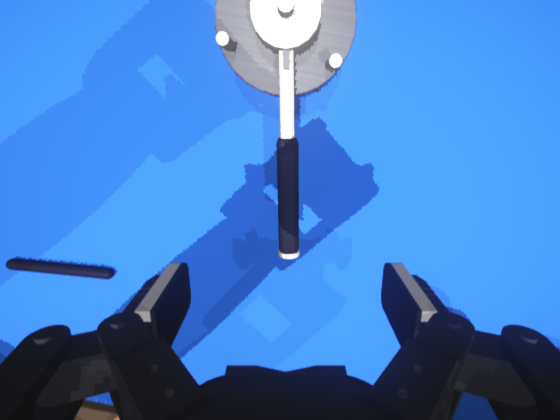

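The handle (288,138)–(289,252) lies straight between the jaws, and the head is above it, near (285,10).

Run:
```python
from w import *
s,c,T=wrist()
A=bar(c,(265,125,310,262));print(A)
a=read_camera("top");t=((396,195),(416.8,257.4))
P=[tri(c,A[i],a,t[i]) for i in (0,1)];print("tri",P)
Q=[onplane(c,*A[i],.105) for i in (0,1)];print(Q)
m=(Q[0]+Q[1])/2;d=Q[0]-Q[1];print(m,np.linalg.norm(d),np.arctan2(d[1],d[0]))
h=onplane(c,285,8,.111);print("head",h)
print("shift units to mid z .091", T[:3,:3].T@(np.r_[m[:2],.091]-s["eef_pos"])/.12)
print("pins",onplane(c,222,38,.085),onplane(c,335,61,.085))
```

```text
(array([279., 214.], dtype=float32), array([279., 215.], dtype=float32), np.int32(2))
tri [(array([ 0.5253, -0.1773,  0.2124]), np.float64(0.03311128179316636)), (array([ 0.4572, -0.2159,  0.0554]), np.float64(0.027045516738682305))]
[array([ 0.4827, -0.2005,  0.105 ]), array([ 0.4818, -0.2007,  0.105 ])]
[ 0.4822 -0.2006  0.105 ] 0.0009129204345478502 0.25754344874207835
head [ 0.6342 -0.1651  0.111 ]
shift units to mid z .091 [ 0.1438  1.2855 -0.0429]
pins [ 0.6069 -0.1206  0.085 ] [ 0.6141 -0.2123  0.085 ]
```

Run:
```python
from w import *
s,c,T=wrist();a=read_camera("top");t=((396,195),(416.8,257.4));w=((288,138),(289,252))
print([tri(c,w[i],a,t[i]) for i in (0,1)])
Q=[onplane(c,*p,.105) for p in w];m=(Q[0]+Q[1])/2;d=Q[0]-Q[1];print(m,np.linalg.norm(d),np.arctan2(d[1],d[0]))
print("shift", T[:3,:3].T@(np.r_[m[:2],.091]-s["eef_pos"])/.12)
```

```text
[(array([ 0.5467, -0.1905,  0.0929]), np.float64(0.0029178593009966643)), (array([ 0.4496, -0.217 ,  0.1023]), np.float64(0.003563917303525771))]
[ 0.4986 -0.2048  0.105 ] 0.10059047818072044 0.27368976970410835
shift [0.0207 1.2855 0.0254]
```

Call:
send_rows:
  plan:
    - [[0.01,0.16,0.01],[0,0,0]]
    - [[0.01,0.16,0.01],[0,0,0]]
    - [[0,0.16,0],[0,0,0]]
    - [[0,0.16,0],[0,0,0]]
    - [[0,0.16,0],[0,0,0]]
    - [[0,0.16,0],[0,0,0]]
    - [[0,0.16,0],[0,0,0]]
    - [[0,0.16,0],[0,0,0]]
    - [[0,0,0],[0,0,0]]
    - [[0,0,0],[0,0,0]]

```text
time: 3.05
eef_pos: [0.4986, -0.204, 0.0918]
tcp_rot: [-0.093, 0.701, -0.701, 0.093]
contact_force: [0.7, -0.2, -0.7]
opening: 1.0
```

Call:
send_rows:
  plan:
    - [[0,0,0],[0,0,0]]
    - [[0,0,0],[0,0,0]]
    - [[0,0,0],[0,0,0]]
    - [[0,0,0],[0,0,0]]
    - [[0,0,0],[0,0,0]]
    - [[0,0,0],[0,0,0]]
    - [[0,0,0],[0,0,0]]
    - [[0,0,0],[0,0,0]]
  gripper: 1
  grip_force: 35

```text
time: 3.85
eef_pos: [0.4987, -0.2036, 0.0922]
tcp_rot: [-0.093, 0.701, -0.701, 0.093]
contact_force: [-1.6, 3.6, 5.3]
opening: 0.204
```

Call:
send_rows:
  plan:
    - [[-0.0059,0,-0.117],[0,0.016,0]]
    - [[-0.0059,0,-0.117],[0,0.016,0]]
    - [[-0.0059,0,-0.117],[0,0.016,0]]
    - [[-0.0059,0,-0.117],[0,0.016,0]]
    - [[-0.0059,0,-0.117],[0,0.016,0]]
    - [[-0.0059,0,-0.117],[0,0.016,0]]
    - [[-0.0059,0,-0.117],[0,0.016,0]]
    - [[-0.0059,0,-0.117],[0,0.016,0]]

```text
time: 4.65
eef_pos: [0.5119, -0.0943, 0.0922]
tcp_rot: [-0.187, -0.681, 0.681, 0.192]
contact_force: [-8.4, 4.2, 10.2]
opening: 0.208
```

```bash
cat > st.py <<'E'
from w import *
s=get_state();p=s["eef_pos"];v=p[:2]-[.634,-.1655]
M=R.from_quat(s["tcp_rot"]).as_matrix()
print(s["time"],p,"r",np.hypot(*v),"ang",np.degrees(np.arctan2(v[1],v[0]))%360,"toolx yaw",np.degrees(np.arctan2(M[1,0],M[0,0]))%360,"F tool",M.T@s["contact_force"],"tau",s["wrist_torque"],"op",s["opening"],"q6",s["qpos"][5])
E
python3 st.py
```

```text
4.65 [ 0.5119 -0.0943  0.0922] r 0.14132153726642974 ang 149.7287421805141 toolx yaw 148.86050009344825 F tool [  9.3972 -10.1357   0.7419] tau [0.5729 1.1037 0.4997] op 0.20847336569440147 q6 1.7383247615313304
```

Call:
send_rows:
  plan:
    - [[-0.0059,0,0.117],[0,-0.016,0]]
    - [[-0.0059,0,0.117],[0,-0.016,0]]
    - [[-0.0059,0,0.117],[0,-0.016,0]]
    - [[-0.0059,0,0.117],[0,-0.016,0]]
    - [[-0.0059,0,0.117],[0,-0.016,0]]
    - [[-0.0059,0,0.117],[0,-0.016,0]]
    - [[-0.0059,0,0.117],[0,-0.016,0]]
    - [[-0.0059,0,0.117],[0,-0.016,0]]
    - [[-0.0059,0,0.117],[0,-0.016,0]]
    - [[-0.0059,0,0.117],[0,-0.016,0]]
    - [[-0.0059,0,0.117],[0,-0.016,0]]
    - [[-0.0059,0,0.117],[0,-0.016,0]]

```text
time: 5.85
eef_pos: [0.5246, -0.2531, 0.0922]
tcp_rot: [-0.231, 0.669, -0.667, 0.233]
contact_force: [3.2, 6.9, 4.2]
opening: 0.203
```

```bash
python3 st.py
```

```text
5.85 [ 0.5246 -0.2531  0.0922] r 0.14015144052570075 ang 218.6859942115022 toolx yaw 218.28421822413915 F tool [-6.7959 -4.1616 -3.3786] tau [ 1.0704 -0.4713  0.3307] op 0.20262816555725613 q6 0.27594495250314194
```

Tracking well. Next: tighten 12 rows, back 12 rows, and tighten 12 rows.

Call:
send_rows:
  plan:
    - [[-0.0059,0,-0.117],[0,0.016,0]]
    - [[-0.0059,0,-0.117],[0,0.016,0]]
    - [[-0.0059,0,-0.117],[0,0.016,0]]
    - [[-0.0059,0,-0.117],[0,0.016,0]]
    - [[-0.0059,0,-0.117],[0,0.016,0]]
    - [[-0.0059,0,-0.117],[0,0.016,0]]
    - [[-0.0059,0,-0.117],[0,0.016,0]]
    - [[-0.0059,0,-0.117],[0,0.016,0]]
    - [[-0.0059,0,-0.117],[0,0.016,0]]
    - [[-0.0059,0,-0.117],[0,0.016,0]]
    - [[-0.0059,0,-0.117],[0,0.016,0]]
    - [[-0.0059,0,-0.117],[0,0.016,0]]

```text
time: 7.05
eef_pos: [0.5121, -0.0941, 0.0922]
tcp_rot: [-0.187, -0.681, 0.681, 0.192]
contact_force: [-7.4, 3.5, 10.6]
opening: 0.205
```

Call:
send_rows:
  plan:
    - [[-0.0059,0,0.117],[0,-0.016,0]]
    - [[-0.0059,0,0.117],[0,-0.016,0]]
    - [[-0.0059,0,0.117],[0,-0.016,0]]
    - [[-0.0059,0,0.117],[0,-0.016,0]]
    - [[-0.0059,0,0.117],[0,-0.016,0]]
    - [[-0.0059,0,0.117],[0,-0.016,0]]
    - [[-0.0059,0,0.117],[0,-0.016,0]]
    - [[-0.0059,0,0.117],[0,-0.016,0]]
    - [[-0.0059,0,0.117],[0,-0.016,0]]
    - [[-0.0059,0,0.117],[0,-0.016,0]]
    - [[-0.0059,0,0.117],[0,-0.016,0]]
    - [[-0.0059,0,0.117],[0,-0.016,0]]

```text
time: 8.25
eef_pos: [0.5243, -0.2527, 0.0922]
tcp_rot: [-0.231, 0.669, -0.667, 0.232]
contact_force: [-0.0, 8.3, 6.3]
opening: 0.203
```

```bash
python3 st.py
python3 - <<'E'
from w import *
s,c,T=wrist();t=read_camera("scene")
cv2.imwrite("pics/w2.png",np.hstack([cv2.resize(t["img"][200:280,130:230],(500,400),interpolation=cv2.INTER_CUBIC),c["img"][0:400,130:430]]))
E
```

```text
8.25 [ 0.5243 -0.2527  0.0922] r 0.1401290788255546 ang 218.49446740440635 toolx yaw 218.29674958765068 F tool [-5.1577 -6.2426 -6.5418] tau [ 1.3116 -0.1108  0.1885] op 0.20262870672039507 q6 0.27568997374825766
```

View pics/w2.png

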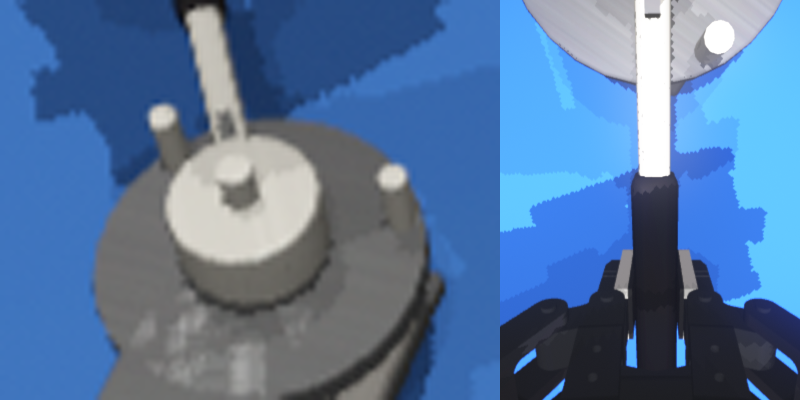

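The spindle is still proud of the head: its top is at (237,165), with the head face centred near (243,200). The jaws hold the bar well. I'll continue and split the swing to watch the force.

Call:
send_rows:
  plan:
    - [[-0.0059,0,-0.117],[0,0.016,0]]
    - [[-0.0059,0,-0.117],[0,0.016,0]]
    - [[-0.0059,0,-0.117],[0,0.016,0]]
    - [[-0.0059,0,-0.117],[0,0.016,0]]
    - [[-0.0059,0,-0.117],[0,0.016,0]]
    - [[-0.0059,0,-0.117],[0,0.016,0]]
    - [[-0.0059,0,-0.117],[0,0.016,0]]
    - [[-0.0059,0,-0.117],[0,0.016,0]]

```text
time: 9.15
eef_pos: [0.4942, -0.1479, 0.0922]
tcp_rot: [-0.048, -0.705, 0.706, 0.051]
contact_force: [-4.4, 0.2, 6.8]
opening: 0.204
```

Call:
send_rows:
  plan:
    - [[-0.0059,0,-0.117],[0,0.016,0]]
    - [[-0.0059,0,-0.117],[0,0.016,0]]
    - [[-0.0059,0,-0.117],[0,0.016,0]]
    - [[-0.0059,0,-0.117],[0,0.016,0]]

```text
time: 9.55
eef_pos: [0.5121, -0.0941, 0.0922]
tcp_rot: [-0.187, -0.681, 0.681, 0.192]
contact_force: [-9.0, 4.3, 9.9]
opening: 0.206
```

```bash
python3 st.py
```

```text
9.55 [ 0.5121 -0.0941  0.0922] r 0.14128641768163824 ang 149.63333856622899 toolx yaw 148.88416816945355 F tool [ 9.9959 -9.8736  1.0101] tau [0.6757 1.0645 0.5606] op 0.20588582523873444 q6 1.7380109656353093
```

Call:
send_rows:
  plan:
    - [[-0.0059,0,0.117],[0,-0.016,0]]
    - [[-0.0059,0,0.117],[0,-0.016,0]]
    - [[-0.0059,0,0.117],[0,-0.016,0]]
    - [[-0.0059,0,0.117],[0,-0.016,0]]
    - [[-0.0059,0,0.117],[0,-0.016,0]]
    - [[-0.0059,0,0.117],[0,-0.016,0]]
    - [[-0.0059,0,0.117],[0,-0.016,0]]
    - [[-0.0059,0,0.117],[0,-0.016,0]]
    - [[-0.0059,0,0.117],[0,-0.016,0]]
    - [[-0.0059,0,0.117],[0,-0.016,0]]
    - [[-0.0059,0,0.117],[0,-0.016,0]]
    - [[-0.0059,0,0.117],[0,-0.016,0]]

```text
time: 10.75
eef_pos: [0.5243, -0.2528, 0.0922]
tcp_rot: [-0.231, 0.669, -0.667, 0.232]
contact_force: [1.7, 9.6, 7.1]
opening: 0.209
```

```bash
python3 st.py
python3 - <<'E'
from w import *
t=read_camera("scene")
cv2.imwrite("pics/s3.png",cv2.resize(t["img"][200:280,130:230],(500,400),interpolation=cv2.INTER_CUBIC))
E
```

```text
10.75 [ 0.5243 -0.2528  0.0922] r 0.14015035120985878 ang 218.50413327337455 toolx yaw 218.29829310289378 F tool [-7.2746 -7.0354 -6.5165] tau [ 1.258  -0.1213  0.2129] op 0.20869096626283326 q6 0.2756973231376086
```

View pics/s3.png

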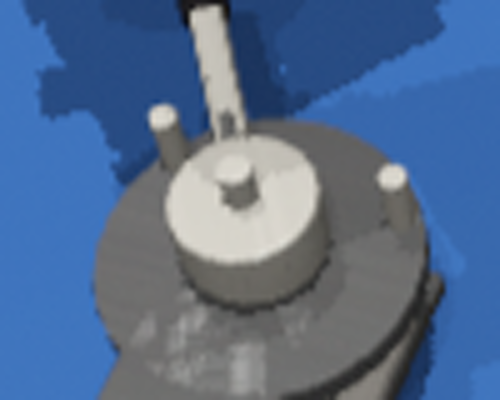

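Run:
```python
from w import *
t=read_camera("scene")["img"];o=cv2.imread("pics/scene0.png")
f=lambda i:cv2.resize(i[225:260,160:200],(400,350),interpolation=cv2.INTER_NEAREST)
w=cv2.imread("pics/w2.png")
cv2.imwrite("pics/s4.png",np.hstack([f(o),f(t)]))
```

```text
(no output)
```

View pics/s4.png

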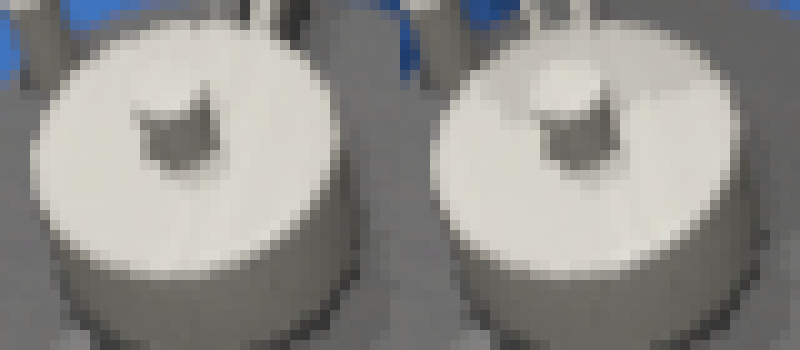

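The spindle is no lower than at the start (side height about 5.5 px in both pictures), so the swings haven't turned the nut. I'll go through one clockwise swing slowly and watch the force and the head.

Call:
send_rows:
  plan:
    - [[0,0,0],[0,0,0]]
    - [[0,0,0],[0,0,0]]

```text
time: 11.05
eef_pos: [0.5246, -0.253, 0.0922]
tcp_rot: [-0.231, 0.669, -0.668, 0.232]
contact_force: [1.0, 4.6, 5.9]
opening: 0.206
```

```bash
python3 st.py
```

```text
11.05 [ 0.5246 -0.253   0.0922] r 0.14011781033893922 ang 218.66087103370748 toolx yaw 218.16547821785332 F tool [-3.6559 -5.9065 -3.0223] tau [ 0.748  -0.0826  0.4183] op 0.20576102953938413 q6 0.27922506020208526
```

Call:
send_rows:
  plan:
    - [[-0.0015,0,-0.058],[0,0.008,0]]
    - [[-0.0015,0,-0.058],[0,0.008,0]]
    - [[-0.0015,0,-0.058],[0,0.008,0]]
    - [[-0.0015,0,-0.058],[0,0.008,0]]
    - [[-0.0015,0,-0.058],[0,0.008,0]]
    - [[-0.0015,0,-0.058],[0,0.008,0]]

```text
time: 11.65
eef_pos: [0.5037, -0.2178, 0.0922]
tcp_rot: [0.128, -0.695, 0.696, -0.128]
contact_force: [-0.6, 1.5, 3.8]
opening: 0.199
```

```bash
python3 st.py
```

```text
11.65 [ 0.5037 -0.2178  0.0922] r 0.1403790441921188 ang 201.87581259557726 toolx yaw 200.89102353698067 F tool [ 0.0552 -3.8389 -1.6209] tau [0.2257 0.0262 0.7356] op 0.19859852592149335 q6 0.6143432611322865
```

Call:
send_rows:
  plan:
    - [[-0.0015,0,-0.058],[0,0.008,0]]
    - [[-0.0015,0,-0.058],[0,0.008,0]]
    - [[-0.0015,0,-0.058],[0,0.008,0]]
    - [[-0.0015,0,-0.058],[0,0.008,0]]
    - [[-0.0015,0,-0.058],[0,0.008,0]]
    - [[-0.0015,0,-0.058],[0,0.008,0]]
    - [[-0.0015,0,-0.058],[0,0.008,0]]
    - [[-0.0015,0,-0.058],[0,0.008,0]]
    - [[-0.0015,0,-0.058],[0,0.008,0]]
    - [[-0.0015,0,-0.058],[0,0.008,0]]

```text
time: 12.65
eef_pos: [0.4941, -0.1488, 0.0922]
tcp_rot: [-0.047, -0.705, 0.706, 0.05]
contact_force: [-6.9, 1.4, 9.2]
opening: 0.204
```

```bash
python3 st.py
python3 - <<'E'
from w import *
s,c,T=wrist();t=read_camera("scene")["img"]
cv2.imwrite("pics/s5.png",np.hstack([cv2.resize(t[215:275,145:225],(400,300),interpolation=cv2.INTER_NEAREST),cv2.resize(t[120:300,80:320],(400,300))]))
E
```

```text
12.65 [ 0.4941 -0.1488  0.0922] r 0.14086940113415738 ang 173.20190476875652 toolx yaw 172.1444854454828 F tool [ 7.0483 -9.1504 -0.4695] tau [0.4733 1.1681 0.8429] op 0.203562209107815 q6 1.2217306860654251
```

View pics/s5.png

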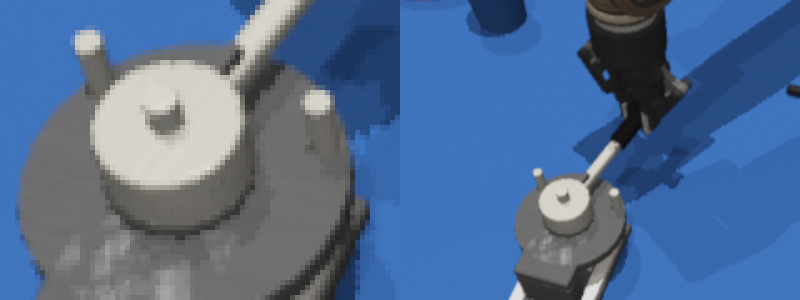

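```bash
cat > sp.py <<'E'
from w import *
def area(i):
    g=i[225:252,165:192].astype(int).max(2);r=g[:,8:17]
    return r[6:20],
t=read_camera("scene")["img"];o=cv2.imread("pics/scene0.png")
for i in (o,t):
    g=i.max(2);print(g[228:248,172:184])
E
python3 sp.py
```

```text
[[143 150 186 196 203 209 210 201 208 211 211 203]
 [198 200 209 211 212 212 211 212 212 212 213 213]
 [213 212 212 210 212 211 210 212 212 212 214 212]
 [213 212 213 216 215 213 214 211 212 213 214 211]
 [212 214 216 216 215 215 216 214 213 214 214 211]
 [212 215 216 216 216 217 217 213 185 211 213 211]
 [212 216 217 217 218 219 219 195 157 204 212 213]
 [213 204 210 218 219 221 205 150 121 198 206 212]
 [213 179 162 178 183 174 151 108  92 168 204 214]
 [213 201 129 119 124 110 105 104  96 145 207 214]
 [213 213 162 115 108 111 108 105  98 132 207 215]
 [213 214 155 108 106 110 108 106 100 120 196 214]
 [213 213 160 109 105 108 109 107 119 171 193 214]
 [214 214 202 193 139 113 125 142 175 192 197 214]
 [214 214 214 214 185 177 182 186 193 196 208 216]
 [214 214 214 214 209 208 200 197 207 209 215 217]
 [213 214 214 214 214 214 212 210 213 215 217 217]
 [214 214 214 214 214 215 218 215 214 216 218 216]
 [214 214 215 214 215 217 217 214 215 217 218 215]
 [214 214 215 214 215 217 217 214 216 218 217 216]]
[[145 167 187 198 199 209 212 201 208 211 211 205]
 [200 205 210 212 212 212 21
[... 241 characters left out ...]
216 216 217 217 219 191 208 213 214]
 [213 213 216 217 218 219 219 213 155 201 213 214]
 [213 187 206 217 220 220 206 167 106 167 211 214]
 [212 200 166 178 183 175 154 112  96 146 209 213]
 [213 213 163 126 124 113 108 106  99 129 206 213]
 [213 213 154 108 107 109 108 107 101 119 194 213]
 [214 214 196 126 106 107 109 108 119 172 205 215]
 [214 213 213 196 140 112 126 141 175 193 204 215]
 [214 213 212 214 187 180 180 183 194 197 209 215]
 [213 213 213 214 211 210 197 195 208 211 215 215]
 [213 213 214 215 216 214 210 210 216 217 215 214]
 [214 214 215 217 215 213 215 217 218 216 214 214]
 [214 215 218 216 214 216 217 217 216 214 214 214]
 [214 217 216 214 215 217 217 216 215 214 214 215]]
```

Call:
send_rows:
  plan:
    - [[-0.0015,0,-0.058],[0,0.008,0]]
    - [[-0.0015,0,-0.058],[0,0.008,0]]
    - [[-0.0015,0,-0.058],[0,0.008,0]]
    - [[-0.0015,0,-0.058],[0,0.008,0]]
    - [[-0.0015,0,-0.058],[0,0.008,0]]
    - [[-0.0015,0,-0.058],[0,0.008,0]]
    - [[-0.0015,0,-0.058],[0,0.008,0]]
    - [[-0.0015,0,-0.058],[0,0.008,0]]

```text
time: 13.6
eef_pos: [0.5116, -0.095, 0.0922]
tcp_rot: [0.185, 0.682, -0.681, -0.192]
contact_force: [-12.0, 6.8, 13.1]
opening: 0.203
```

```bash
python3 st.py; python3 sp.py | tail -20
```

```text
13.6 [ 0.5116 -0.095   0.0922] r 0.14125337994476722 ang 150.04831758056952 toolx yaw 149.0469185062981 F tool [ 13.9197 -12.9783   0.4077] tau [1.2132 1.5158 0.6938] op 0.20316358025959633 q6 1.7321141942166594
[[145 184 192 200 202 210 212 201 210 211 211 206]
 [200 211 214 214 214 213 213 212 212 212 212 213]
 [215 214 214 213 212 213 213 213 213 212 212 211]
 [214 213 213 213 213 213 213 213 212 212 212 212]
 [213 213 213 213 216 216 213 211 212 212 213 212]
 [213 212 215 216 216 216 215 214 186 209 212 212]
 [212 213 216 216 216 216 216 217 184 208 212 211]
 [213 212 215 217 217 218 219 220 170 200 211 212]
 [212 186 212 217 219 220 220 200 131 167 208 214]
 [212 201 182 207 212 206 186 148 104 145 208 215]
 [213 213 169 159 163 154 129 108  99 129 209 215]
 [213 213 154 108 107 110 109 107 101 119 196 212]
 [213 213 196 127 106 108 109 107 119 171 204 215]
 [213 213 213 197 141 113 125 140 175 193 203 215]
 [213 213 215 216 187 176 179 184 195 209 211 215]
 [214 216 216 215 208 208 198 208 211 215 216 215]
 [216 215 214 214 214 216 212 215 216 215 215 214]
 [215 214 215 215 217 217 217 215 214 214 214 215]
 [214 215 216 217 217 216 215 214 214 214 215 215]
 [216 217 217 216 215 215 214 214 214 215 215 216]]
```

The slow swing did lower the spindle: its top edge is about 1.6 px lower, roughly 4.7 mm. The fast swings hadn't. I'll keep to the slow pace both ways and check whether it holds on the way back.

Call:
send_rows:
  plan:
    - [[-0.0015,0,0.058],[0,-0.008,0]]
    - [[-0.0015,0,0.058],[0,-0.008,0]]
    - [[-0.0015,0,0.058],[0,-0.008,0]]
    - [[-0.0015,0,0.058],[0,-0.008,0]]
    - [[-0.0015,0,0.058],[0,-0.008,0]]
    - [[-0.0015,0,0.058],[0,-0.008,0]]
    - [[-0.0015,0,0.058],[0,-0.008,0]]
    - [[-0.0015,0,0.058],[0,-0.008,0]]
    - [[-0.0015,0,0.058],[0,-0.008,0]]
    - [[-0.0015,0,0.058],[0,-0.008,0]]
    - [[-0.0015,0,0.058],[0,-0.008,0]]
    - [[-0.0015,0,0.058],[0,-0.008,0]]

```text
time: 14.85
eef_pos: [0.4937, -0.1756, 0.0922]
tcp_rot: [-0.024, 0.708, -0.705, 0.022]
contact_force: [-5.2, 7.0, 9.5]
opening: 0.199
```

```bash
cat > sp.py <<'E'
from w import *
def edge(i):
    p=i.max(2)[230:244,174:178].astype(float).mean(1);k=int(np.argmax(p<165));return 230+k-1+(p[k-1]-165)/(p[k-1]-p[k]) if k else None
def low(i):
    p=i.max(2)[230:248,174:178].astype(float).mean(1);return p.round()
t=read_camera("scene")["img"]
print("edge start",edge(cv2.imread("pics/scene0.png")),"now",edge(t),low(t))
E
python3 st.py; python3 sp.py
```

```text
14.85 [ 0.4937 -0.1756  0.0922] r 0.140694947075225 ang 184.11686803312955 toolx yaw 183.73053179650705 F tool [ 4.801  -9.4909 -7.3973] tau [0.9942 0.6579 0.385 ] op 0.1989435396609247 q6 0.9688942365971334
edge start 236.17209302325583 now 237.16666666666666 [212. 212. 214. 216. 216. 218. 216. 172. 128. 120. 134. 165. 197. 212.
 215. 216. 215. 216.]
```

Call:
send_rows:
  plan:
    - [[-0.0015,0,0.058],[0,-0.008,0]]
    - [[-0.0015,0,0.058],[0,-0.008,0]]
    - [[-0.0015,0,0.058],[0,-0.008,0]]
    - [[-0.0015,0,0.058],[0,-0.008,0]]
    - [[-0.0015,0,0.058],[0,-0.008,0]]
    - [[-0.0015,0,0.058],[0,-0.008,0]]
    - [[-0.0015,0,0.058],[0,-0.008,0]]
    - [[-0.0015,0,0.058],[0,-0.008,0]]
    - [[-0.0015,0,0.058],[0,-0.008,0]]
    - [[-0.0015,0,0.058],[0,-0.008,0]]
    - [[-0.0015,0,0.058],[0,-0.008,0]]
    - [[-0.0015,0,0.058],[0,-0.008,0]]

```text
time: 16.1
eef_pos: [0.5242, -0.2526, 0.0922]
tcp_rot: [-0.231, 0.669, -0.667, 0.232]
contact_force: [-1.4, 7.2, 6.7]
opening: 0.201
```

```bash
python3 st.py; python3 sp.py
```

```text
16.1 [ 0.5242 -0.2526  0.0922] r 0.1401240003400663 ang 218.43525245303795 toolx yaw 218.21759847498987 F tool [-3.4138 -6.6854 -6.5393] tau [0.9814 0.1099 0.1933] op 0.20099274335721176 q6 0.2781435214011487
edge start 236.17209302325583 now 236.21596244131456 [194. 207. 214. 216. 217. 217. 176. 123. 124. 120. 121. 162. 198. 211.
 214. 214. 214. 214.]
```

The back swing undoes the gain: the edge goes from 237.9 at the clockwise end to 236.2. So the ratchet isn't slipping while I hold the bar tightly, and the grip also loads it by 7–14 N vertically and radially. I'll loosen the jaws so they only cage the bar, then retry.

Call:
send_rows:
  plan:
    - [[0,0,0],[0,0,0]]
    - [[0,0,0],[0,0,0]]
    - [[0,0,0],[0,0,0]]
    - [[0,0,0],[0,0,0]]
  gripper: 0.68

```text
time: 16.55
eef_pos: [0.5237, -0.2538, 0.0913]
tcp_rot: [-0.231, 0.669, -0.668, 0.231]
contact_force: [-0.7, 0.9, -1.3]
opening: 0.32
```

```bash
python3 st.py; python3 sp.py
```

```text
16.55 [ 0.5237 -0.2538  0.0913] r 0.14129084216660104 ang 218.67579218574576 toolx yaw 218.08071455284994 F tool [-0.0492  1.269  -1.1325] tau [ 0.1063  0.032  -0.0757] op 0.31960920285428246 q6 0.2807336699549787
edge start 236.17209302325583 now 236.21596244131456 [194. 207. 214. 216. 218. 217. 176. 123. 124. 120. 120. 162. 198. 212.
 214. 214. 214. 214.]
```

Call:
send_rows:
  plan:
    - [[-0.0033,0,-0.088],[0,0.012,0]]
    - [[-0.0033,0,-0.088],[0,0.012,0]]
    - [[-0.0033,0,-0.088],[0,0.012,0]]
    - [[-0.0033,0,-0.088],[0,0.012,0]]
    - [[-0.0033,0,-0.088],[0,0.012,0]]
    - [[-0.0033,0,-0.088],[0,0.012,0]]
    - [[-0.0033,0,-0.088],[0,0.012,0]]
    - [[-0.0033,0,-0.088],[0,0.012,0]]

```text
time: 17.4
eef_pos: [0.4936, -0.1774, 0.0919]
tcp_rot: [0.022, -0.705, 0.708, -0.021]
contact_force: [-2.8, -5.4, 0.2]
opening: 0.32
```

```bash
python3 st.py; python3 sp.py
```

```text
17.4 [ 0.4936 -0.1774  0.0919] r 0.14086335350610635 ang 184.86608682624 toolx yaw 183.41027541263435 F tool [ 3.1254 -0.2004  5.2488] tau [-0.7629  0.4403 -0.0038] op 0.3200111380306902 q6 0.977308547767001
edge start 236.17209302325583 now 236.84375 [212. 213. 215. 216. 216. 218. 206. 158. 124. 120. 134. 165. 198. 211.
 215. 215. 216. 216.]
```

Call:
send_rows:
  plan:
    - [[-0.0033,0,-0.088],[0,0.012,0]]
    - [[-0.0033,0,-0.088],[0,0.012,0]]
    - [[-0.0033,0,-0.088],[0,0.012,0]]
    - [[-0.0033,0,-0.088],[0,0.012,0]]
    - [[-0.0033,0,-0.088],[0,0.012,0]]
    - [[-0.0033,0,-0.088],[0,0.012,0]]
    - [[-0.0033,0,-0.088],[0,0.012,0]]
    - [[-0.0033,0,-0.088],[0,0.012,0]]

```text
time: 18.25
eef_pos: [0.5128, -0.0955, 0.0914]
tcp_rot: [-0.188, -0.68, 0.682, 0.191]
contact_force: [-4.6, -3.4, 2.9]
opening: 0.321
```

```bash
python3 st.py; python3 sp.py
```

```text
18.25 [ 0.5128 -0.0955  0.0914] r 0.13997207076881046 ang 150.00102703644677 toolx yaw 148.92190288487686 F tool [ 2.1917 -2.8602  5.2496] tau [-0.4109  0.7498  0.0167] op 0.320669383474477 q6 1.737456646862852
edge start 236.17209302325583 now 237.775 [213. 213. 215. 216. 216. 217. 217. 196. 156. 119. 134. 166. 198. 212.
 215. 216. 216. 216.]
```

Call:
send_rows:
  plan:
    - [[-0.0033,0,0.088],[0,-0.012,0]]
    - [[-0.0033,0,0.088],[0,-0.012,0]]
    - [[-0.0033,0,0.088],[0,-0.012,0]]
    - [[-0.0033,0,0.088],[0,-0.012,0]]
    - [[-0.0033,0,0.088],[0,-0.012,0]]
    - [[-0.0033,0,0.088],[0,-0.012,0]]
    - [[-0.0033,0,0.088],[0,-0.012,0]]
    - [[-0.0033,0,0.088],[0,-0.012,0]]

```text
time: 19.1
eef_pos: [0.4948, -0.1765, 0.0919]
tcp_rot: [-0.023, 0.707, -0.707, 0.024]
contact_force: [0.8, 1.0, -0.3]
opening: 0.321
```

```bash
python3 st.py; python3 sp.py
```

```text
19.1 [ 0.4948 -0.1765  0.0919] r 0.13967265777387572 ang 184.52758807959574 toolx yaw 183.82548395855756 F tool [-0.8144  0.3162 -0.9293] tau [ 0.1431 -0.1112 -0.0042] op 0.321188416662053 q6 0.9667217813039067
edge start 236.17209302325583 now 237.32335329341316 [212. 212. 214. 216. 216. 217. 214. 178. 137. 120. 134. 166. 197. 211.
 215. 215. 215. 216.]
```

Call:
send_rows:
  plan:
    - [[-0.0033,0,0.088],[0,-0.012,0]]
    - [[-0.0033,0,0.088],[0,-0.012,0]]
    - [[-0.0033,0,0.088],[0,-0.012,0]]
    - [[-0.0033,0,0.088],[0,-0.012,0]]
    - [[-0.0033,0,0.088],[0,-0.012,0]]
    - [[-0.0033,0,0.088],[0,-0.012,0]]
    - [[-0.0033,0,0.088],[0,-0.012,0]]
    - [[-0.0033,0,0.088],[0,-0.012,0]]

```text
time: 19.95
eef_pos: [0.5241, -0.2524, 0.0915]
tcp_rot: [-0.231, 0.67, -0.667, 0.232]
contact_force: [-0.1, 5.0, 1.5]
opening: 0.323
```

```bash
python3 st.py; python3 sp.py
```

```text
19.95 [ 0.5241 -0.2524  0.0915] r 0.14009652949199958 ang 218.35910492647199 toolx yaw 218.24048016704566 F tool [-3.0263 -1.5251 -3.9325] tau [ 0.8187  0.0403 -0.0526] op 0.3228351949869213 q6 0.27671253221219233
edge start 236.17209302325583 now 236.75257731958763 [194. 204. 213. 216. 216. 218. 202. 153. 124. 120. 134. 166. 198. 211.
 214. 214. 215. 214.]
```

Caged, there is a net gain (236.2→236.75 at the same pose), with 5 N clockwise as the text says, but the back swing still drags the nut partway. I'll test whether a faster return drags it less.

Call:
send_rows:
  plan:
    - [[-0.0059,0,-0.117],[0,0.016,0]]
    - [[-0.0059,0,-0.117],[0,0.016,0]]
    - [[-0.0059,0,-0.117],[0,0.016,0]]
    - [[-0.0059,0,-0.117],[0,0.016,0]]
    - [[-0.0059,0,-0.117],[0,0.016,0]]
    - [[-0.0059,0,-0.117],[0,0.016,0]]
    - [[-0.0059,0,-0.117],[0,0.016,0]]
    - [[-0.0059,0,-0.117],[0,0.016,0]]
    - [[-0.0059,0,-0.117],[0,0.016,0]]
    - [[-0.0059,0,-0.117],[0,0.016,0]]
    - [[-0.0059,0,-0.117],[0,0.016,0]]
    - [[-0.0059,0,-0.117],[0,0.016,0]]

```text
time: 21.2
eef_pos: [0.5126, -0.0956, 0.0914]
tcp_rot: [-0.189, -0.68, 0.682, 0.192]
contact_force: [-5.0, -3.0, 2.1]
opening: 0.321
```

```bash
python3 st.py; python3 sp.py
```

```text
21.2 [ 0.5126 -0.0956  0.0914] r 0.14013389709224514 ang 150.07358325086184 toolx yaw 148.7550590348751 F tool [ 2.7498 -2.1241  5.1975] tau [-0.4216  0.7134  0.0273] op 0.32125506131253584 q6 1.740505454907242
edge start 236.17209302325583 now 238.06091370558374 [213. 213. 213. 214. 216. 216. 217. 208. 168. 119. 134. 166. 198. 212.
 214. 216. 216. 216.]
```

Call:
send_rows:
  plan:
    - [[-0.0015,0,0.058],[0,-0.008,0]]
    - [[-0.0122,0,0.168],[0,-0.023,0]]
    - [[-0.0122,0,0.168],[0,-0.023,0]]
    - [[-0.0122,0,0.168],[0,-0.023,0]]
    - [[-0.0122,0,0.168],[0,-0.023,0]]
    - [[-0.0122,0,0.168],[0,-0.023,0]]
    - [[-0.0122,0,0.168],[0,-0.023,0]]
    - [[-0.0122,0,0.168],[0,-0.023,0]]
    - [[-0.0122,0,0.168],[0,-0.023,0]]

```text
time: 22.15
eef_pos: [0.5237, -0.2537, 0.0916]
tcp_rot: [-0.233, 0.669, -0.667, 0.233]
contact_force: [-0.2, 5.8, 1.7]
opening: 0.32
```

```bash
python3 st.py; python3 sp.py
```

```text
22.15 [ 0.5237 -0.2537  0.0916] r 0.14127066283375156 ang 218.64074549219401 toolx yaw 218.41332940416103 F tool [-3.4824 -1.6339 -4.6561] tau [ 0.8811  0.0478 -0.05  ] op 0.3197893370418268 q6 0.27259663256356886
edge start 236.17209302325583 now 237.92592592592592 [194. 194. 203. 211. 215. 216. 217. 202. 162. 120. 134. 166. 198. 211.
 214. 214. 214. 214.]
```

A fast return slips almost freely (238.06→237.93). I'll continue that way.

Call:
send_rows:
  plan:
    - [[-0.0059,0,-0.117],[0,0.016,0]]
    - [[-0.0059,0,-0.117],[0,0.016,0]]
    - [[-0.0059,0,-0.117],[0,0.016,0]]
    - [[-0.0059,0,-0.117],[0,0.016,0]]
    - [[-0.0059,0,-0.117],[0,0.016,0]]
    - [[-0.0059,0,-0.117],[0,0.016,0]]
    - [[-0.0059,0,-0.117],[0,0.016,0]]
    - [[-0.0059,0,-0.117],[0,0.016,0]]
    - [[-0.0059,0,-0.117],[0,0.016,0]]
    - [[-0.0059,0,-0.117],[0,0.016,0]]
    - [[-0.0059,0,-0.117],[0,0.016,0]]
    - [[-0.0059,0,-0.117],[0,0.016,0]]

```text
time: 23.4
eef_pos: [0.5126, -0.0956, 0.0915]
tcp_rot: [-0.19, -0.68, 0.682, 0.192]
contact_force: [-3.6, -3.2, 1.7]
opening: 0.323
```

```bash
python3 st.py; python3 sp.py
```

```text
23.4 [ 0.5126 -0.0956  0.0915] r 0.1401449137012344 ang 150.06206978164073 toolx yaw 148.71724886311358 F tool [ 1.4033 -1.7051  4.6456] tau [-0.4678  0.7525  0.0002] op 0.322664760056331 q6 1.7412953822757815
edge start 236.17209302325583 now 239.03846153846155 [213. 213. 213. 213. 214. 216. 216. 214. 211. 166. 134. 166. 202. 214.
 215. 216. 216. 216.]
```

Call:
send_rows:
  plan:
    - [[-0.0015,0,0.058],[0,-0.008,0]]
    - [[-0.0122,0,0.168],[0,-0.023,0]]
    - [[-0.0122,0,0.168],[0,-0.023,0]]
    - [[-0.0122,0,0.168],[0,-0.023,0]]
    - [[-0.0122,0,0.168],[0,-0.023,0]]
    - [[-0.0122,0,0.168],[0,-0.023,0]]
    - [[-0.0122,0,0.168],[0,-0.023,0]]
    - [[-0.0122,0,0.168],[0,-0.023,0]]
    - [[-0.0122,0,0.168],[0,-0.023,0]]

```text
time: 24.35
eef_pos: [0.5238, -0.2542, 0.0916]
tcp_rot: [-0.232, 0.668, -0.667, 0.233]
contact_force: [0.4, -0.8, -0.0]
opening: 0.321
```

```bash
python3 st.py; python3 sp.py
```

```text
24.35 [ 0.5238 -0.2542  0.0916] r 0.1414335963008769 ang 218.8438244382765 toolx yaw 218.40480061516274 F tool [0.2081 0.0096 0.8572] tau [-0.045   0.0112  0.0217] op 0.32119442092113193 q6 0.2732030754142129
edge start 236.17209302325583 now 238.7554347826087 [194. 194. 193. 199. 209. 214. 217. 215. 200. 154. 134. 166. 198. 212.
 214. 214. 214. 214.]
```

Call:
send_rows:
  plan:
    - [[-0.0059,0,-0.117],[0,0.016,0]]
    - [[-0.0059,0,-0.117],[0,0.016,0]]
    - [[-0.0059,0,-0.117],[0,0.016,0]]
    - [[-0.0059,0,-0.117],[0,0.016,0]]
    - [[-0.0059,0,-0.117],[0,0.016,0]]
    - [[-0.0059,0,-0.117],[0,0.016,0]]
    - [[-0.0059,0,-0.117],[0,0.016,0]]
    - [[-0.0059,0,-0.117],[0,0.016,0]]
    - [[-0.0059,0,-0.117],[0,0.016,0]]
    - [[-0.0059,0,-0.117],[0,0.016,0]]
    - [[-0.0059,0,-0.117],[0,0.016,0]]
    - [[-0.0059,0,-0.117],[0,0.016,0]]

```text
time: 25.6
eef_pos: [0.5125, -0.0955, 0.0914]
tcp_rot: [-0.19, -0.68, 0.682, 0.192]
contact_force: [-5.0, -3.5, 1.3]
opening: 0.319
```

Call:
send_rows:
  plan:
    - [[-0.0015,0,0.058],[0,-0.008,0]]
    - [[-0.0122,0,0.168],[0,-0.023,0]]
    - [[-0.0122,0,0.168],[0,-0.023,0]]
    - [[-0.0122,0,0.168],[0,-0.023,0]]
    - [[-0.0122,0,0.168],[0,-0.023,0]]
    - [[-0.0122,0,0.168],[0,-0.023,0]]
    - [[-0.0122,0,0.168],[0,-0.023,0]]
    - [[-0.0122,0,0.168],[0,-0.023,0]]
    - [[-0.0122,0,0.168],[0,-0.023,0]]

```text
time: 26.5
eef_pos: [0.5235, -0.2536, 0.0915]
tcp_rot: [-0.232, 0.669, -0.667, 0.232]
contact_force: [-0.1, 0.5, 0.1]
opening: 0.32
```

```bash
python3 st.py; python3 sp.py
```

```text
26.5 [ 0.5235 -0.2536  0.0915] r 0.14125863046291642 ang 218.56025589145327 toolx yaw 218.261994961338 F tool [-0.2628 -0.0933 -0.4735] tau [ 0.0498  0.0226 -0.0003] op 0.32041331008554474 q6 0.27634879963130776
edge start 236.17209302325583 now 239.95934959349594 [193. 194. 194. 194. 198. 206. 214. 216. 216. 194. 164. 165. 205. 214.
 214. 214. 214. 214.]
```

Now at about 3.0 rad. One more cycle, in small pieces near where the stop may be.

Call:
send_rows:
  plan:
    - [[-0.0059,0,-0.117],[0,0.016,0]]
    - [[-0.0059,0,-0.117],[0,0.016,0]]
    - [[-0.0059,0,-0.117],[0,0.016,0]]
    - [[-0.0059,0,-0.117],[0,0.016,0]]
    - [[-0.0059,0,-0.117],[0,0.016,0]]
    - [[-0.0059,0,-0.117],[0,0.016,0]]
    - [[-0.0059,0,-0.117],[0,0.016,0]]
    - [[-0.0059,0,-0.117],[0,0.016,0]]

```text
time: 27.35
eef_pos: [0.4947, -0.1488, 0.0923]
tcp_rot: [-0.052, -0.704, 0.707, 0.052]
contact_force: [-2.7, -4.7, 2.0]
opening: 0.317
```

Call:
send_rows:
  plan:
    - [[-0.0015,0,-0.058],[0,0.008,0]]
    - [[-0.0015,0,-0.058],[0,0.008,0]]
    - [[-0.0015,0,-0.058],[0,0.008,0]]
    - [[-0.0015,0,-0.058],[0,0.008,0]]

```text
time: 27.75
eef_pos: [0.501, -0.1215, 0.0919]
tcp_rot: [-0.121, -0.696, 0.698, 0.122]
contact_force: [-4.0, -3.8, 2.7]
opening: 0.321
```

```bash
python3 st.py; python3 sp.py
```

```text
27.75 [ 0.501  -0.1215  0.0919] r 0.1400478777064938 ang 161.697699396733 toolx yaw 160.2170099050743 F tool [ 2.5371 -2.7218  4.9169] tau [-0.5747  0.6141  0.0107] op 0.3211833635878142 q6 1.4850294436615403
edge start 236.17209302325583 now None [213. 213. 213. 212. 213. 213. 214. 216. 215. 206. 201. 190. 206. 215.
 215. 215. 215. 216.]
```

Call:
send_rows:
  plan:
    - [[-0.0015,0,-0.058],[0,0.008,0]]
    - [[-0.0015,0,-0.058],[0,0.008,0]]
    - [[-0.0015,0,-0.058],[0,0.008,0]]
    - [[-0.0015,0,-0.058],[0,0.008,0]]

```text
time: 28.2
eef_pos: [0.5127, -0.0962, 0.0916]
tcp_rot: [-0.19, -0.68, 0.682, 0.191]
contact_force: [-4.8, -3.4, 2.7]
opening: 0.32
```

```bash
python3 st.py; python3 sp.py
```

```text
28.2 [ 0.5127 -0.0962  0.0916] r 0.1397400352494431 ang 150.25467585448285 toolx yaw 148.76249922667122 F tool [ 2.3393 -2.6406  5.3893] tau [-0.441   0.7237  0.0003] op 0.31975878070652475 q6 1.7387272288055384
edge start 236.17209302325583 now None [213. 213. 213. 213. 212. 212. 214. 213. 214. 207. 207. 199. 208. 215.
 215. 216. 216. 216.]
```

Call:
send_rows:
  plan:
    - [[-0.0015,0,0.058],[0,-0.008,0]]
    - [[-0.0122,0,0.168],[0,-0.023,0]]
    - [[-0.0122,0,0.168],[0,-0.023,0]]
    - [[-0.0122,0,0.168],[0,-0.023,0]]
    - [[-0.0122,0,0.168],[0,-0.023,0]]
    - [[-0.0122,0,0.168],[0,-0.023,0]]
    - [[-0.0122,0,0.168],[0,-0.023,0]]
    - [[-0.0122,0,0.168],[0,-0.023,0]]
    - [[-0.0122,0,0.168],[0,-0.023,0]]

```text
time: 29.15
eef_pos: [0.5238, -0.2535, 0.0915]
tcp_rot: [-0.231, 0.669, -0.667, 0.232]
contact_force: [0.5, 6.0, 1.9]
opening: 0.32
```

```bash
python3 st.py; python3 sp.py
```

```text
29.15 [ 0.5238 -0.2535  0.0915] r 0.14107315733966075 ang 218.61634065877826 toolx yaw 218.26621769764418 F tool [-4.0891 -1.8897 -4.3715] tau [ 0.8339  0.0006 -0.0602] op 0.3204951189171913 q6 0.27463406649659367
edge start 236.17209302325583 now None [194. 193. 194. 194. 194. 199. 211. 215. 215. 206. 199. 188. 205. 214.
 214. 215. 214. 214.]
```

Call:
send_rows:
  plan:
    - [[-0.0015,0,-0.058],[0,0.008,0]]
    - [[-0.0015,0,-0.058],[0,0.008,0]]
    - [[-0.0015,0,-0.058],[0,0.008,0]]
    - [[-0.0015,0,-0.058],[0,0.008,0]]

```text
time: 29.6
eef_pos: [0.5089, -0.2306, 0.0917]
tcp_rot: [0.16, -0.688, 0.689, -0.161]
contact_force: [0.4, -1.2, -1.2]
opening: 0.322
```

```bash
python3 st.py; python3 sp.py
```

```text
29.6 [ 0.5089 -0.2306  0.0917] r 0.1410283639567976 ang 207.51343686507013 toolx yaw 206.26648358416077 F tool [0.1321 1.2091 1.2799] tau [-0.3308 -0.1241 -0.0132] op 0.3222284812103754 q6 0.5055232803735478
edge start 236.17209302325583 now None [212. 212. 212. 212. 212. 213. 215. 216. 215. 206. 199. 188. 205. 214.
 214. 214. 215. 214.]
```

Nearly flush. I'll go on in short calls until the force shows the stop.

Call:
send_rows:
  plan:
    - [[-0.0015,0,-0.058],[0,0.008,0]]
    - [[-0.0015,0,-0.058],[0,0.008,0]]
    - [[-0.0015,0,-0.058],[0,0.008,0]]

```text
time: 29.95
eef_pos: [0.5013, -0.2128, 0.0919]
tcp_rot: [0.109, -0.697, 0.7, -0.11]
contact_force: [-0.6, -5.9, -0.8]
opening: 0.321
```

Call:
send_rows:
  plan:
    - [[-0.0015,0,-0.058],[0,0.008,0]]
    - [[-0.0015,0,-0.058],[0,0.008,0]]

```text
time: 30.15
eef_pos: [0.4973, -0.1994, 0.0919]
tcp_rot: [0.074, -0.702, 0.705, -0.074]
contact_force: [-2.6, -5.7, -0.4]
opening: 0.317
```

```bash
python3 st.py; python3 sp.py
```

```text
30.15 [ 0.4973 -0.1994  0.0919] r 0.14088258045448346 ang 193.92400555096805 toolx yaw 192.01014526931235 F tool [3.7311 0.4328 5.0689] tau [-0.8317  0.3152  0.0116] op 0.3171520764828809 q6 0.7940214574212128
edge start 236.17209302325583 now None [212. 212. 212. 212. 212. 213. 214. 216. 215. 206. 202. 190. 205. 214.
 214. 214. 215. 215.]
```

Call:
send_rows:
  plan:
    - [[-0.0015,0,-0.058],[0,0.008,0]]
    - [[-0.0015,0,-0.058],[0,0.008,0]]
    - [[-0.0015,0,-0.058],[0,0.008,0]]

```text
time: 30.5
eef_pos: [0.4943, -0.1786, 0.0919]
tcp_rot: [0.021, -0.706, 0.708, -0.021]
contact_force: [-2.9, -4.9, 1.0]
opening: 0.322
```

Call:
send_rows:
  plan:
    - [[-0.0015,0,-0.058],[0,0.008,0]]
    - [[-0.0015,0,-0.058],[0,0.008,0]]

```text
time: 30.7
eef_pos: [0.494, -0.1645, 0.0918]
tcp_rot: [-0.014, -0.706, 0.708, 0.015]
contact_force: [-3.5, -4.4, 0.6]
opening: 0.32
```

Call:
send_rows:
  plan:
    - [[-0.0015,0,-0.058],[0,0.008,0]]
    - [[-0.0015,0,-0.058],[0,0.008,0]]

```text
time: 30.9
eef_pos: [0.495, -0.1505, 0.0917]
tcp_rot: [-0.049, -0.704, 0.706, 0.05]
contact_force: [-4.5, -5.2, 0.9]
opening: 0.319
```

```bash
python3 st.py; python3 sp.py
```

```text
30.9 [ 0.495  -0.1505  0.0917] r 0.1398061577980272 ang 173.825326329525 toolx yaw 171.90357900899505 F tool [ 3.6897 -0.9039  5.8162] tau [-0.6614  0.6567 -0.0439] op 0.31855525713298677 q6 1.224152171509828
edge start 236.17209302325583 now None [212. 212. 212. 212. 213. 213. 214. 212. 214. 207. 208. 201. 208. 214.
 215. 216. 216. 216.]
```

Call:
send_rows:
  plan:
    - [[-0.0015,0,-0.058],[0,0.008,0]]
    - [[-0.0015,0,-0.058],[0,0.008,0]]

```text
time: 31.15
eef_pos: [0.4975, -0.137, 0.0916]
tcp_rot: [-0.084, -0.701, 0.703, 0.086]
contact_force: [-6.4, -6.9, 2.1]
opening: 0.319
```

Call:
send_rows:
  plan:
    - [[-0.0015,0,-0.058],[0,0.008,0]]
    - [[-0.0015,0,-0.058],[0,0.008,0]]

```text
time: 31.35
eef_pos: [0.5003, -0.1267, 0.0915]
tcp_rot: [-0.117, -0.693, 0.701, 0.12]
contact_force: [-11.7, -20.2, 0.6]
opening: 0.317
```

Call:
send_rows:
  plan:
    - [[-0.0015,0,-0.058],[0,0.008,0]]
    - [[-0.0015,0,-0.058],[0,0.008,0]]

```text
time: 31.55
eef_pos: [0.5036, -0.1174, 0.0914]
tcp_rot: [-0.149, -0.683, 0.698, 0.155]
contact_force: [-19.2, -32.9, 4.0]
opening: 0.322
```

```bash
python3 st.py; python3 sp.py
```

```text
31.55 [ 0.5036 -0.1174  0.0914] r 0.13895183585928603 ang 159.73535316165865 toolx yaw 155.1544483294293 F tool [ 3.6307 -3.2142 37.9575] tau [-5.1085  3.1002  0.2865] op 0.32151961770112614 q6 1.6043113853101143
edge start 236.17209302325583 now None [213. 213. 212. 212. 212. 213. 214. 214. 215. 212. 210. 205. 211. 215.
 215. 215. 216. 216.]
```

Solid stop: 38 N at 160°, well before the pin. Now I'll ease off, open and lift.

Call:
send_rows:
  plan:
    - [[-0.0015,0,0.058],[0,-0.008,0]]
    - [[-0.0015,0,0.058],[0,-0.008,0]]
    - [[0,0,0],[0,0,0]]
    - [[0,0,0],[0,0,0]]
    - [[0,0,0],[0,0,0]]
    - [[0,0,0],[0,0,0]]
    - [[0,0,0],[0,0,0]]
  gripper: 0

```text
time: 32.3
eef_pos: [0.5028, -0.1225, 0.0917]
tcp_rot: [0.12, 0.697, -0.697, -0.12]
contact_force: [-0.3, 0.4, 0.4]
opening: 0.997
```

```bash
python3 st.py; python3 sp.py
```

```text
32.3 [ 0.5028 -0.1225  0.0917] r 0.13802963335640672 ang 161.84423307153176 toolx yaw 160.5198945312928 F tool [ 0.3704 -0.4239 -0.2935] tau [0.0103 0.0288 0.0469] op 0.9974561865776226 q6 1.4754757513674117
edge start 236.17209302325583 now None [213. 213. 213. 213. 212. 213. 214. 214. 215. 212. 211. 204. 210. 216.
 215. 215. 216. 216.]
```

Call:
send_rows:
  plan:
    - [[0,-0.1,0],[0,0,0]]
    - [[0,-0.16,0],[0,0,0]]
    - [[0,-0.16,0],[0,0,0]]
    - [[0,-0.16,0],[0,0,0]]
    - [[0,-0.16,0],[0,0,0]]
    - [[0,-0.16,0],[0,0,0]]
    - [[0,-0.16,0],[0,0,0]]
    - [[0,0,0],[0,0,0]]
    - [[0,0,0],[0,0,0]]

```text
time: 33.25
eef_pos: [0.5029, -0.1228, 0.2195]
tcp_rot: [-0.12, -0.697, 0.697, 0.119]
contact_force: [-0.4, 0.7, -0.8]
opening: 0.996
```

Run:
```python
from w import *
s=get_state();print(s["time"],s["eef_pos"],s["contact_force"])
t=read_camera("scene")["img"];u=read_camera("top");o=cv2.imread("pics/scene0.png")
A=bar({"img":t},(415,225,470,280));print("other wrench scene",A, bar({"img":u["img"]},(85,195,135,272)))
f=lambda i,y,x:cv2.resize(i[y:y+60,x:x+80],(400,300),interpolation=cv2.INTER_NEAREST)
cv2.imwrite("pics/s9.png",np.hstack([f(t,215,145),f(t,285,355)]))
```

```text
33.25 [ 0.5029 -0.1228  0.2195] [-0.4133  0.6726 -0.8266]
other wrench scene (array([459.3706, 234.3177], dtype=float32), array([426.3353, 272.8588], dtype=float32), np.int32(505)) (array([123.3836, 204.3562], dtype=float32), array([ 96.0206, 264.5548], dtype=float32), np.int32(623))
```

View pics/s9.png

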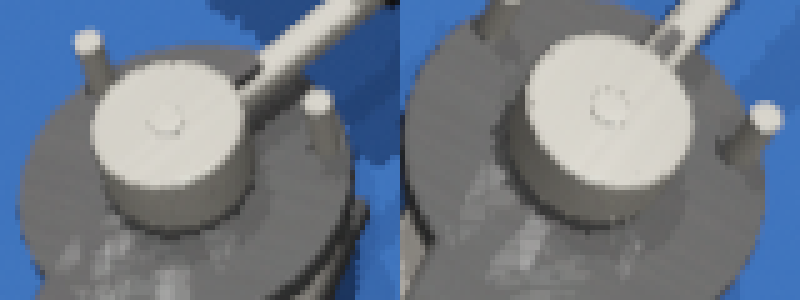

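The fry cutter's spindle (left, near (165,122)) is now flush, like the already tight one on the can opener (right, (610,105)). The arm is clear.

```bash
python3 -c "from plant import *; print(sign_off())"
```

```text
the job is handed in; nothing more can be done
None
```

The fry cutter's clamp is tight: its spindle is flush with the wrench head, and the job is handed in at about 33 s.

- **What went wrong first:** I gripped the handle tightly at first, and those swings gained nothing because the return strokes turned the nut back. I then let the jaws only cage the bar and swung clockwise slowly with fast returns, and the spindle came down with each cycle.
- **At the stop:** on the last clockwise swing the force rose from about 5 N to 38 N at a handle angle of 160°, well before the stop pin. That is the solid stop. This 38 N was measured at the wrist and was the highest reading, but I only read it between moves.
- **Last checks:** the final picture shows the spindle flush, looking the same as the can opener's tight one. The can opener's wrench moved less than 0.3 px in either camera view. The arm is lifted clear at 0.22 m with the jaws open and the force reading near zero.

No final check failed or disagreed, but nothing reported the nut's angle directly, so "home" rests on the picture and the stop force.

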